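# Check two lidded canisters for the red-capped vial

### The arm

A 6-joint arm with a two-finger parallel gripper is mounted at the origin on a cart in front of the work surface, level with it; the furniture and walls round the work are solid. World frame = base frame: x ahead of the robot, y to its left, z up, the work surface at z = 0. Lengths are in m, angles in rad, forces in N, time in s.
With the tool pointing down it reaches from about 0.275 to 0.725 m from the base axis. Payload 15.9 kg.
Tool frame: the origin (TCP) lies midway between the tips of the shut fingers; the grasp point (between the pads) lies 19 mm behind it; z points along the fingers, y is the direction in which the jaws open and shut (so a half turn about z gives the same grasp; the last joint's range is limited). The gripper opens to 85 mm and grips with 20 to 120 N. Pads are 22 mm wide; open, the fingers measure 114 mm over their backs; the gripper's body (76 mm by 85 mm) begins 54 mm behind the grasp point. The pads swing forward as they close: fully open they stand 13 mm farther back than shut.
Start: joints at [-1.256, 0.213, -0.034, 1.323, 0, 1.571], TCP at [0.155, -0.475, 0.231] pointing down, gripper open.
Joint ranges: [-2.98, 2.98], [-0.74, 1.72], [-1.14, 1.35], [-2.1, 2.04], [-1.57, 1.44], [-3.14, 3.14]. Speed limits (rad/s): [1.89, 1.89, 2.39, 2.57, 3.14, 3.14].

### API

Orientations are given as a unit quaternion [x, y, z, w].
In Python, from rig import observe, cams, arm gives the robot as it stands.
- The arm moves only by the shell command python3 -m jog 'ROWS' [FORCE]. ROWS is a JSON object of lists of equal length, an entry for each row: "twist": the turn, a rotation vector about the tool's x, y, z as a fraction of full scale, a list of three; "slide": the shift along the tool's x, y, z as a fraction of full scale, a list of three; "fingers": the closure, from 0 (fully open) to 1 (shut). In form: {"twist": [[rx, ry, rz], ...], "slide": [[dx, dy, dz], ...], "fingers": [fingers, ...]}. A call has 1 to 20 rows; each row shifts and turns the commanded pose from where the row before left it, along the tool's axes as they then stand; what a row does not reach is not made up. Full scale, the value 1, is 0.03 m for a shift and 6 degrees for a turn. A row lasts 1/8 s, in which the tool goes at most 62.5 mm and 10.7 degrees, less where a joint would pass 70% of its speed; a pose out of reach is approached as far as the arm can. A call with a number of a shift or a turn outside -1 to 1 is refused whole. A call with a gripper value outside its range is refused whole. The fingers move at their own pace and stop on an object; FORCE is the grip in N (left out, the last holds). Time passes only in rows, so rows that do not move let the fingers close. It gives the time, the measured TCP pose, the force and the opening at its end, in the units of the state.
- observe(): the state, without advancing time (a new reading comes with each control period).
- cams.read_camera(name): name is "scene" or "side" or "wrist"; returns a dict with "image" (480x640x3 uint8, blue, green, red), "fx", "fy", "cx", "cy" (pixels), "cam_to_world" (4x4, takes a point from camera to world coordinates). Camera axes: x right, y up, looking along -z (the intrinsics and any distortion apply to the point x, -y, -z); pixel columns grow to the right and rows downward; lengths in m; the calibration is good to about 2 mm. A picture is of the moment at which its call begins. There is no depth.
- arm.sign_off(): hands the job in, once; it reports no verdict.
The state is a dict: "time": time; "qpos": joint angles; "joint_vel": joint speeds; "effort": joint torques, N m; "ee_pos": TCP position; "eef_rot": TCP orientation; "wrist_force": force on the tool from outside, world axes, zero at the start; "moment": the same for the moment, N m; "width": finger opening in m.
Only numpy, scipy, OpenCV 4.12 (cv2) and the standard library are available. Lean on these libraries where they do the work, as an engineer would, in place of code of your own. Each camera call takes 0.05 s, during which the arm holds its last target. There are 200 camera calls.

### The job

One of the two closed steel canisters on the bench holds the control vial with the red cap, the other one a vial with a blue cap. Lift the lid of the left canister to check what is inside, then do the same with the right one; finish with the canister that holds the red-capped vial open, its lid lying flat with the knob up on the bench next to it, and the other canister closed with its own lid. Leave the canisters standing where they are, with the vials in them.

Things in the scene. Friction and masses are not known exactly. Their poses are not given: they have to be found in the camera images.
- left_knob (a point): Sizes in mm. Centre of the black knob (cylinder, 26 diameter, 26 high) on the loose steel lid (90 g) of the left canister (larger y). Lid: plate 98 diameter, 6 thick, top 24 below this point; under it a boss, 66 diameter, 8 deep, hangs in the mouth. This point is 96 above the bench with the lid on its canister, 38 with the lid lying on the bench. Its z axis points up out of the lid.
- right_knob (a point): Sizes in mm. Same point of the identical lid of the right canister (smaller y). Each lid starts centred on its canister: a loose upright steel can, 92 diameter, 66 high, mouth 84 wide, floor 4 thick, 0.7 kg; both look alike. The bench in front of each canister is clear: a lid fits with its centre 140 nearer to the robot (smaller x) than the canister's axis.
- red_vial_center (a point): Sizes in mm. Centre, half-way up, of the vial with the red cap: a small brown bottle, 25 diameter, 48 high, standing on the floor of one of the canisters, up to 12 from its axis; which canister varies. A like vial with a blue cap stands in the other.

How it is judged:
On the way, in this order (a step that is already met when the one before it is completed fails the run):
1. the left lid is lifted off its canister, at least 30 mm up (height (world z) of left_knob above 0.126 m), for 0.2 s.
2. then the right lid is lifted off its canister, at least 30 mm up (height (world z) of right_knob above 0.126 m), for 0.2 s.
At the end, for the whole second after the job is handed in: Lid of the canister with the red-capped vial: on the bench, knob up (knob centre under 50 mm high), level to 0.15 rad, within 300 mm of that vial. Other lid: back on its canister within 20 mm of its start, level to 0.15 rad. Red-capped vial in its canister, within 40 mm of its start (distance of red_vial_center from where it was at the start of the episode below 0.04 m and angle between each of left_knob, right_knob's own z axis and vertical below 0.15 rad and ((world y of red_vial_center above 0.18 m and height (world z) of left_knob below 0.05 m and horizontal distance between left_knob and red_vial_center below 0.3 m and distance of right_knob from where it was at the start of the episode below 0.02 m) or (world y of red_vial_center below 0.18 m and height (world z) of right_knob below 0.05 m and horizontal distance between right_knob and red_vial_center below 0.3 m and distance of left_knob from where it was at the start of the episode below 0.02 m))); the robot touches nothing.
It also fails if it takes over 45 s, if anything falls off the work surface, if the arm or the gripper's body presses on something with over 40 N, if the wrist force passes 120 N, or if a joint passes its speed limit or range.

## Working session

There is one attempt and no reset: what is moved stays moved. The work goes in short steps, Python scripts to look and compute and a shell command to move; the robot and the scene stay as the last step left them, time stands still between calls to the robot, and variables do not carry over. Pictures are saved under pics/ and viewed, about 8 in all and at most 12, crops included, and the job is handed in when it is done.

```bash
mkdir -p pics; ls; python3 - <<'E'
from rig import observe,cams
import cv2,numpy as np
s=observe();print(s)
a=[cams.read_camera(n) for n in("scene","side")]
for n,c in zip(("scene","side"),a):
    cv2.imwrite(f"pics/{n}0.png",c["image"]);print({k:v for k,v in c.items() if k!="image"})
E
```

```text
pics
{'time': 0.0, 'qpos': array([-1.25602006e+00,  2.13328302e-01, -3.50532212e-02,  1.32349643e+00,
        1.19058284e-05,  1.57076564e+00]), 'joint_vel': array([ 0.00189397, -0.00097135, -0.00122842,  0.00060052,  0.00073776,
       -0.00108946]), 'effort': array([-5.05407850e-03, -6.86155057e+01,  4.87124491e+01,  1.74519728e-02,
        1.81750206e-04, -1.30069711e-05]), 'ee_pos': array([ 0.15470121, -0.47511153,  0.23083241]), 'eef_rot': array([ 9.87637484e-01,  1.56754288e-01, -7.88788639e-05, -5.35061777e-04]), 'wrist_force': array([0.3136267 , 0.42652082, 0.19052567]), 'moment': array([ 0.00025734,  0.03543782, -0.00921173]), 'width': 0.08555656993237241}
{'fx': 555.4421410173321, 'fy': 555.4421410173321, 'cx': 319.0803307796241, 'cy': 229.360657529732, 'cam_to_world': array([[-0.49003755,  0.32924915, -0.8071296 , -0.13190617],
       [-0.87169632, -0.18195381,  0.45501466,  0.57877987],
       [ 0.00295288,  0.92654617,  0.37616947,  0.42955407],
       [ 0.        ,  0.        ,  0.        ,  1.        ]])}
{'fx': 529.5943045391343, 'fy': 529.5943045391343, 'cx': 320.2041950494242, 'cy': 237.25682690240012, 'cam_to_world': array([[ 0.99609652,  0.04420653, -0.07640355,  0.50903736],
       [-0.08654018,  0.65962282, -0.74659798, -0.4637037 ],
       [ 0.01739302,  0.75029562,  0.66087363,  0.67744694],
       [ 0.        ,  0.        ,  0.        ,  1.        ]])}
```

View pics/scene0.png

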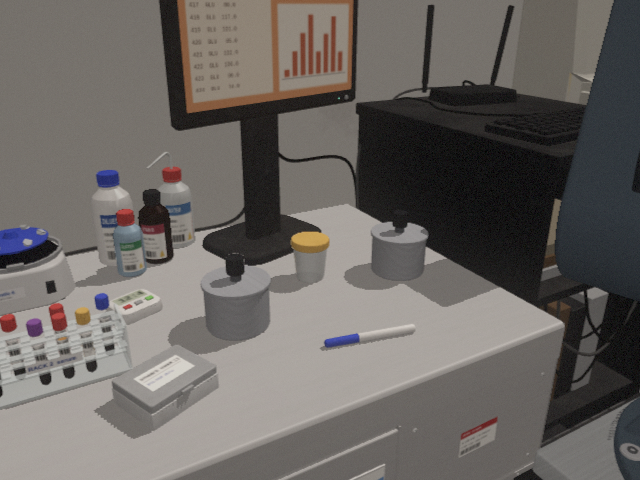

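View pics/side0.png

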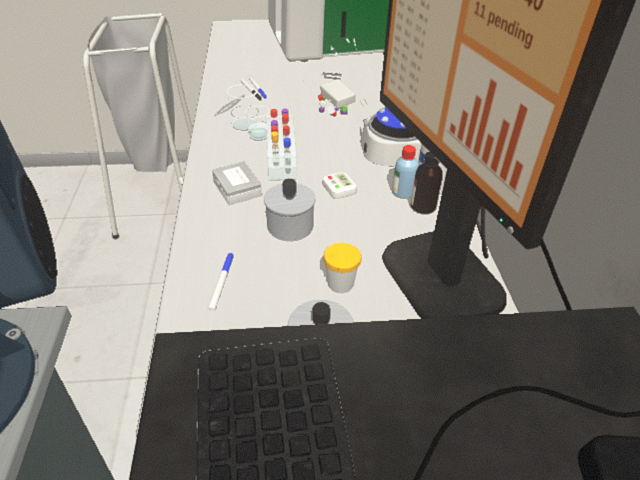

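Scene: left knob is at about (235,267) and the right at (400,221). Side: left knob is at about (290,189) and the right at (321,314). A raised black table stands at the right (its corner at scene ~(547,160), side ~(155,333)).

```bash
cat > h.py <<'E'
import numpy as np, cv2
from rig import observe, cams
from scipy.spatial.transform import Rotation as R
def ray(c,uv):
    T=c["cam_to_world"]; d=T[:3,:3]@np.array([(uv[0]-c["cx"])/c["fx"],-(uv[1]-c["cy"])/c["fy"],-1.])
    return T[:3,3],d/np.linalg.norm(d)
def tri(obs):
    A=np.zeros((3,3));b=np.zeros(3);rs=[ray(c,p) for c,p in obs]
    for o,d in rs: P=np.eye(3)-np.outer(d,d);A+=P;b+=P@o
    x=np.linalg.solve(A,b); return x.round(4),[round(1e3*np.linalg.norm((np.eye(3)-np.outer(d,d))@(x-o)),1) for o,d in rs]
def onz(c,p,z):
    o,d=ray(c,p); return (o+d*(z-o[2])/d[2]).round(4)
def proj(c,X):
    T=c["cam_to_world"];q=T[:3,:3].T@(np.asarray(X)-T[:3,3]); return np.round([c["cx"]-c["fx"]*q[0]/q[2],c["cy"]+c["fy"]*q[1]/q[2]],1)
def plan(goal,yaw=None):
    """world delta to goal in tool units (0.03 m); yaw of jaw (tool y) direction, 6 deg units"""
    s=observe();r=R.from_quat(s["eef_rot"]);M=r.as_matrix()
    print("ee",s["ee_pos"].round(4),"x",M[:,0].round(3),"y",M[:,1].round(3),"z",M[:,2].round(3),"q",s["qpos"].round(3),"F",s["wrist_force"].round(1),"w",round(s["width"],4),"t",s["time"])
    if goal is not None: print("slide units",(M.T@(np.array(goal)-s["ee_pos"])/.03).round(3))
E
python3 - <<'E'
from h import *
a,b=[cams.read_camera(n) for n in("scene","side")]
for n,p,q in[("L",(235,267),(290,189)),("R",(400,221),(321,314)),("table",(547,160),(155,333)),("cup",(310,241),(342,252))]: print(n,tri([(a,p),(b,q)]))
for n,c,pp in(("sc",a,[(235,267),(400,221)]),("sd",b,[(290,189),(321,314)])): print(n,[onz(c,p,.096) for p in pp])
print("table far corner",onz(a,(355,103),.1)); plan(None)
for c,nm in((a,"sc"),(b,"sd")):
  i=c["image"];pts=[(235,267),(400,221)] if nm=="sc" else [(290,189),(321,314)]
  for p in pts:
    w=i[p[1]-20:p[1]+20,p[0]-25:p[0]+25].max(2)<60
    n,l,st,ce=cv2.connectedComponentsWithStats(w.astype('uint8'));print(nm,p,[(st[k].tolist(),(ce[k]+[p[0]-25,p[1]-20]).round(1)) for k in range(1,n) if st[k,4]>40])
E
```

```text
L (array([0.5322, 0.3388, 0.0902]), [np.float64(0.4), np.float64(0.4)])
R (array([0.5628, 0.0313, 0.091 ]), [np.float64(1.0), np.float64(1.0)])
table (array([ 0.3764, -0.0877,  0.2225]), [np.float64(6.5), np.float64(6.5)])
cup (array([0.6106, 0.18  , 0.069 ]), [np.float64(3.2), np.float64(3.2)])
sc [array([0.5202, 0.3429, 0.096 ]), array([0.551 , 0.0397, 0.096 ])]
sd [array([0.5322, 0.3315, 0.096 ]), array([0.5631, 0.0281, 0.096 ])]
table far corner [ 1.5645 -0.524   0.1   ]
ee [ 0.1548 -0.4752  0.231 ] x [ 0.951  0.31  -0.   ] y [ 0.31  -0.951 -0.001] z [-0.     0.001 -1.   ] q [-1.256  0.213 -0.035  1.323 -0.     1.571] F [ 0.2  0.7 -0.8] w 0.085 t 0.2
sc (235, 267) [([0, 0, 50, 34, 944], array([237.3, 258.5]))]
sc (400, 221) [([0, 0, 50, 31, 1173], array([400.5, 212.6]))]
sd (290, 189) []
sd (321, 314) [([17, 18, 16, 12, 68], array([319.2, 319.1]))]
```

```bash
python3 -m jog '{"twist":[[0,0,-1],[0,0,-1],[0,0,-1],[0,0,-1],[0,0,-1],[0,0,-1],[0,0,-1],[0,0,-1],[0,0,-1],[0,0,-1],[0,0,-1],[0,0,-1],[0,0,0],[0,0,0],[0,0,0],[0,0,0],[0,0,0],[0,0,0],[0,0,0],[0,0,0]],"slide":[[0,0,-0.5],[0,0,-0.5],[0,0,-0.5],[0,0,-0.5],[0,0,-0.5],[0,0,-0.5],[0,0,-0.5],[0,0,-0.5],[0,0,-0.5],[0,0,-0.5],[0,0,0],[0,0,0],[1,0.3,0],[1,0.3,0],[1,0.3,0],[1,0.3,0],[1,0.3,0],[1,0.3,0],[1,0.3,0],[1,0.3,0]],"fingers":[0,0,0,0,0,0,0,0,0,0,0,0,0,0,0,0,0,0,0,0]}' 40; python3 -c "
from h import *
plan([.48,.33,.25])"
```

```text
time: 2.7
ee_pos: [0.2267, -0.2344, 0.3813]
eef_rot: [0.707, 0.707, 0.0, 0.0]
wrist_force: [-0.6, -0.1, -0.3]
width: 0.0853
ee [ 0.2267 -0.2344  0.3813] x [-0.  1. -0.] y [1. 0. 0.] z [ 0. -0. -1.] q [-0.802 -0.117 -0.004  1.684  0.     0.768] F [-0.6 -0.1 -0.3] w 0.0853 t 2.7
slide units [18.81   8.448  4.376]
```

```bash
python3 -m jog '{"twist":[[0,0,0],[0,0,0],[0,0,0],[0,0,0],[0,0,0],[0,0,0],[0,0,0],[0,0,0],[0,0,0],[0,0,0],[0,0,0],[0,0,0],[0,0,0],[0,0,0],[0,0,0],[0,0,0],[0,0,0],[0,0,0],[0,0,0],[0,0,0]],"slide":[[1,0.45,0.2],[1,0.45,0.2],[1,0.45,0.2],[1,0.45,0.2],[1,0.45,0.2],[1,0.45,0.2],[1,0.45,0.2],[1,0.45,0.2],[1,0.45,0.2],[1,0.45,0.2],[1,0.45,0.2],[1,0.45,0.2],[1,0.45,0.2],[1,0.45,0.2],[1,0.45,0.2],[1,0.45,0.2],[1,0.45,0.2],[1,0.45,0.2],[1,0.45,0.2],[0,0,0]],"fingers":[0,0,0,0,0,0,0,0,0,0,0,0,0,0,0,0,0,0,0,0]}'; python3 -c "
from h import *
c=cams.read_camera('wrist');cv2.imwrite('pics/w1.png',c['image']);plan(None)
a,b=[cams.read_camera(n) for n in('scene','side')]
print(proj(c,[.532,.339,.096]),c['cam_to_world'].round(3),c['fx'])
import pickle;pickle.dump((c,a,b),open('w1.pkl','wb'))
S=lambda i,u,v:cv2.resize(i['image'][v-40:v+40,u-50:u+50],None,fx=4,fy=4,interpolation=cv2.INTER_CUBIC)
cv2.imwrite('pics/crops.png',np.hstack([S(a,235,267),S(b,290,189)]))"
```

```text
time: 5.2
ee_pos: [0.4829, 0.3361, 0.2657]
eef_rot: [0.706, 0.708, -0.001, -0.0]
wrist_force: [-0.9, -0.3, -0.6]
width: 0.0852
ee [0.4827 0.3352 0.2664] x [-0.002  1.    -0.001] y [ 1.     0.002 -0.001] z [-0.001 -0.001 -1.   ] q [ 0.607  0.404  0.315  1.484 -0.     2.176] F [ 0.9 -0.   1.2] w 0.0853 t 5.25
[367.5 219.1] [[ 1.    -0.002 -0.     0.484]
 [ 0.002  0.952  0.305  0.414]
 [-0.001 -0.305  0.952  0.408]
 [ 0.     0.     0.     1.   ]] 340.9500176624598
```

View pics/w1.png

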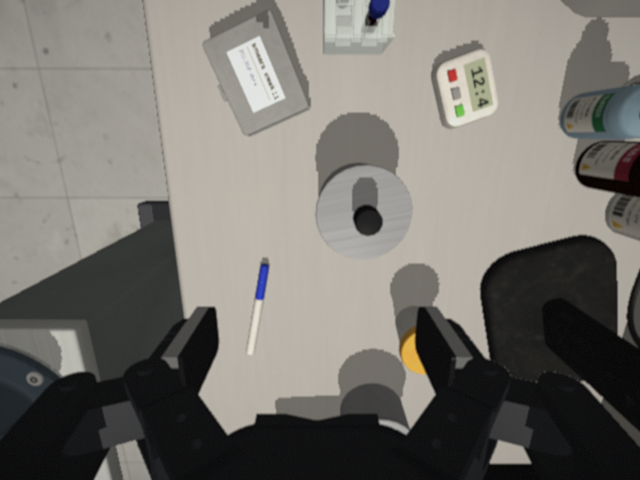

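The wrist view shows the left lid with plate centre at about (364,210) and knob top at (368,220). The bench in front is clear between the box corner (245,133) and the pen tip (265,260).

```bash
python3 -c "
from h import *;import pickle
c,a,b=pickle.load(open('w1.pkl','rb'))
print(onz(c,(364,211),.072),onz(c,(368,219.5),.109),tri([(c,(368,219.5)),(a,(235,258)),(b,(290,182))]),tri([(c,(368,219.5)),(b,(290,184))]))
print('pen,box',onz(c,(265,258),.01),onz(c,(247,134),.04),'right lid centre?',onz(c,(393,440),.07))
for p in ([.392,.339,.01],):print(proj(c,p))
plan([.532,.339,.083])"
```

```text
[0.5318 0.3415 0.072 ] [0.5305 0.3417 0.109 ] (array([0.5316, 0.3397, 0.1047]), [np.float64(1.0), np.float64(1.7), np.float64(1.5)]) (array([0.5322, 0.3399, 0.1012]), [np.float64(0.5), np.float64(0.5)])
pen,box [0.4202 0.2684 0.01  ] [0.4126 0.4149 0.04  ] right lid centre? [0.5822 0.0437 0.07  ]
[238.4 201.7]
ee [0.4826 0.3344 0.2674] x [-0.001  1.    -0.   ] y [ 1.     0.001 -0.   ] z [-0. -0. -1.] q [ 0.606  0.402  0.314  1.484 -0.     2.176] F [-0.2  0.2  0.3] w 0.0853 t 5.35
slide units [0.155 1.647 6.145]
```

View pics/crops.png

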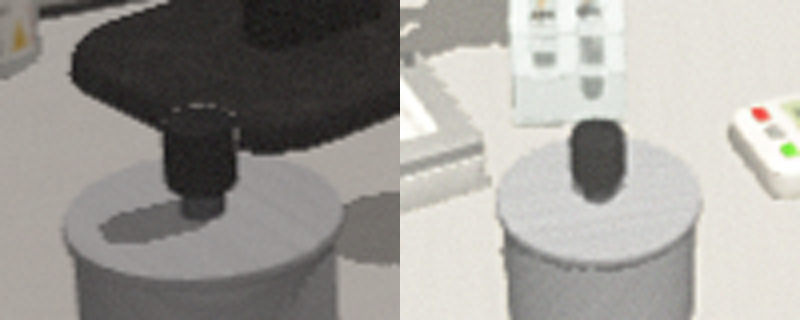

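Knob positions agree across three views: left knob at (0.531, 0.340), top z ≈ 0.105–0.109. I'll descend and grip it.

```bash
python3 -m jog '{"twist":[[0,0,0],[0,0,0],[0,0,0],[0,0,0],[0,0,0],[0,0,0],[0,0,0],[0,0,0],[0,0,0],[0,0,0],[0,0,0],[0,0,0],[0,0,0],[0,0,0],[0,0,0]],"slide":[[0.1,0.8,0.5],[0.1,0.8,0.5],[0,0,1],[0,0,1],[0,0,1],[0,0,1],[0,0,0.75],[0,0,0.6],[0,0,0],[0,0,0],[0,0,0],[0,0,0],[0,0,0],[0,0,0],[0,0,0]],"fingers":[0,0,0,0,0,0,0,0,0,1,1,1,1,1,1]}' 60; python3 -c "
from h import *
plan(None)"
```

```text
time: 7.22
ee_pos: [0.5311, 0.341, 0.0775]
eef_rot: [0.707, 0.707, 0.0, 0.0]
wrist_force: [-1.0, -1.6, 6.2]
width: 0.0245
ee [0.5311 0.341  0.0775] x [-0.001  1.     0.   ] y [1.    0.001 0.001] z [ 0.001  0.    -1.   ] q [ 0.571  0.546  0.058  1.081 -0.     2.141] F [-1.  -1.6  6.2] w 0.0245 t 7.225
```

```bash
python3 -m jog '{"twist":[[0,0,0],[0,0,0],[0,0,0],[0,0,0],[0,0,0],[0,0,0],[0,0,0],[0,0,0],[0,0,0],[0,0,0]],"slide":[[0,0,-0.3],[0,0,-0.6],[0,0,-0.8],[0,0,-0.8],[0,0,-0.8],[0,0,-0.8],[0,0,-0.5],[0,0,0],[0,0,0],[0,0,0]],"fingers":[1,1,1,1,1,1,1,1,1,1]}'; python3 -c "
from h import *
a,b=[cams.read_camera(n) for n in('scene','side')];plan(None)
cv2.imwrite('pics/l2.png',np.hstack([a['image'][140:400,100:400],b['image'][80:340,170:470]]))"
```

```text
time: 8.48
ee_pos: [0.5305, 0.3406, 0.2138]
eef_rot: [0.707, 0.707, -0.001, -0.0]
wrist_force: [0.0, 0.2, -1.3]
width: 0.0241
ee [0.5306 0.3407 0.2142] x [-0.001  1.    -0.001] y [ 1.     0.001 -0.001] z [-0.001 -0.001 -1.   ] q [ 0.571  0.499  0.329  1.403 -0.     2.141] F [-0.4  0.8 -0.4] w 0.0243 t 8.575
```

View pics/l2.png

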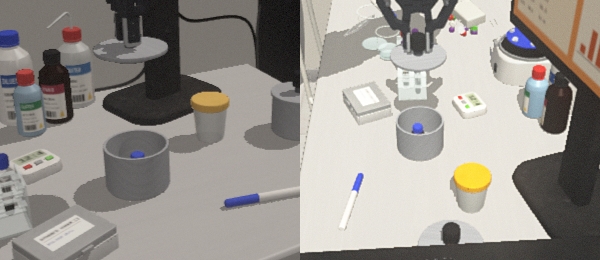

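Both views show a blue cap in the left canister (scene crop (137,155), side crop (418,128)). The lid hangs level. The left lid goes back on.

```bash
python3 -m jog '{"twist":[[0,0,0],[0,0,0],[0,0,0],[0,0,0],[0,0,0],[0,0,0],[0,0,0],[0,0,0],[0,0,0],[0,0,0],[0,0,0],[0,0,0],[0,0,0],[0,0,0],[0,0,0],[0,0,0],[0,0,0],[0,0,0]],"slide":[[0,0,0.8],[0,0,0.9],[0,0,0.9],[0,0,0.8],[0,0,0.5],[0,0,0.3],[0,0,0.2],[0,0,0.12],[0,0,0],[0,0,0],[0,0,0],[0,0,0],[0,0,0],[0,0,0],[0,0,-0.4],[0,0,-0.8],[0,0,-1],[0,0,-1]],"fingers":[1,1,1,1,1,1,1,1,1,1,0,0,0,0,0,0,0,0]}'; python3 -c "
from h import *;import pickle
c,a,b=[cams.read_camera(n) for n in('wrist','scene','side')]
S=lambda i,u,v:cv2.resize(i['image'][v-40:v+40,u-50:u+50],None,fx=3,fy=3,interpolation=cv2.INTER_CUBIC)
c0,a0,b0=pickle.load(open('w1.pkl','rb'))
for n,i,i0,u,v in(('sc',a,a0,235,265),('sd',b,b0,290,195)):
  t=i0['image'][v-22:v+45,u-36:u+36];s=i['image'][v-42:v+65,u-56:u+56]
  m=cv2.minMaxLoc(cv2.matchTemplate(s,t,cv2.TM_CCOEFF_NORMED));print(n,m[1],np.array(m[3])-20)
cv2.imwrite('pics/l3.png',np.hstack([S(a,235,267),S(b,290,189)]))
plan([.51,.04,.23]);print(proj(c,[.5628,.0313,.096]))"
```

```text
time: 10.82
ee_pos: [0.5308, 0.3408, 0.1771]
eef_rot: [0.707, 0.707, 0.0, 0.0]
wrist_force: [0.0, 0.8, 0.2]
width: 0.0853
sc 0.9949079155921936 [0 0]
sd 0.9255287647247314 [0 0]
ee [0.5317 0.3414 0.1775] x [-0.001  1.     0.002] y [1.    0.001 0.003] z [ 0.003  0.002 -1.   ] q [0.571 0.501 0.241 1.307 0.    2.141] F [-0.1  0.2 -0.2] w 0.0854 t 10.975
slide units [-10.042  -0.724  -1.771]
[347.9 554.8]
```

View pics/l3.png

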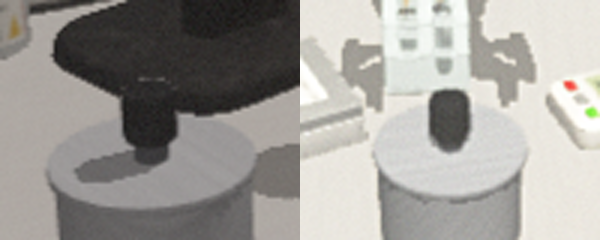

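Left lid is back with 0 px shift in both views. Now to the right canister.

```bash
python3 -m jog '{"twist":[[0,0,0],[0,0,0],[0,0,0],[0,0,0],[0,0,0],[0,0,0],[0,0,0],[0,0,0],[0,0,0],[0,0,0],[0,0,0],[0,0,0],[0,0,0]],"slide":[[-0.5,-0.4,-0.9],[-1,-0.4,-0.9],[-1,0,-0.2],[-1,0,0],[-1,0,0],[-1,0,0],[-1,0,0],[-1,0,0],[-1,0,0],[-1,0,0],[-0.5,0,0],[0,0,0],[0,0,0]],"fingers":[0,0,0,0,0,0,0,0,0,0,0,0,0]}'; python3 -c "
from h import *;import pickle
c,a,b=[cams.read_camera(n) for n in('wrist','scene','side')]
pickle.dump((c,a,b),open('w2.pkl','wb'))
S=lambda i,u,v:cv2.resize(i['image'][v-37:v+38,u-37:u+38],None,fx=4,fy=4,interpolation=cv2.INTER_CUBIC)
w=c['image'][0:480,100:600]
cv2.imwrite('pics/r1.png',np.hstack([w,np.vstack([S(a,400,225),np.zeros((20,300,3),'uint8'),S(b,321,310)])[:480]]))
print(onz(b,(321,322),.22));plan(None);print(proj(c,[.5628,.0313,.109]))"
```

```text
time: 12.6
ee_pos: [0.507, 0.0415, 0.2351]
eef_rot: [0.707, 0.707, -0.0, -0.0]
wrist_force: [-0.2, 0.5, -0.4]
width: 0.0854
[ 0.5505 -0.0883  0.22  ]
ee [0.507  0.0415 0.2351] x [-0.002  1.     0.   ] y [ 1.     0.002 -0.   ] z [-0.  0. -1.] q [ 0.082  0.23  -0.003  1.338  0.     1.651] F [ 0.3 -0.1 -0.3] w 0.0856 t 12.75
[382.1 246.9]
```

View pics/r1.png

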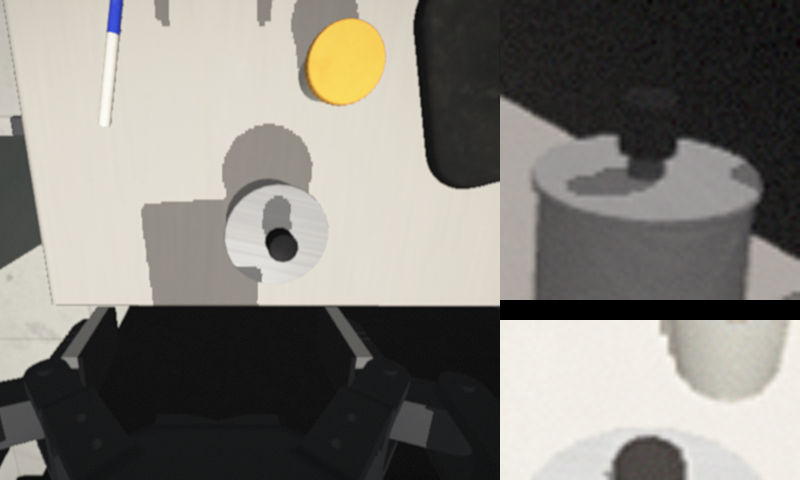

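Wrist view: right plate centre at about (377,233), knob top at (383,246). Black table edge along row 305.

```bash
python3 -c "
from h import *;import pickle
c,a,b=pickle.load(open('w2.pkl','rb'))
print(onz(c,(377,233),.072),onz(c,(383,246),.109),tri([(c,(383,246)),(a,(400,212)),(b,(321,304.5))]),tri([(c,(383,246)),(a,(400,212))]))
plan([.5625,.032,.0775])"
```

```text
[0.5648 0.0328 0.072 ] [0.5635 0.0321 0.109 ] (array([0.5629, 0.0328, 0.1085]), [np.float64(1.0), np.float64(1.9), np.float64(1.7)]) (array([0.5639, 0.0309, 0.1061]), [np.float64(0.3), np.float64(0.3)])
ee [0.507  0.0415 0.2351] x [-0.002  1.     0.   ] y [ 1.     0.002 -0.   ] z [-0.  0. -1.] q [ 0.082  0.23  -0.003  1.338  0.     1.651] F [ 0.3 -0.1 -0.3] w 0.0856 t 12.75
slide units [-0.322  1.851  5.254]
```

```bash
python3 -m jog '{"twist":[[0,0,0],[0,0,0],[0,0,0],[0,0,0],[0,0,0],[0,0,0],[0,0,0],[0,0,0],[0,0,0],[0,0,0],[0,0,0],[0,0,0],[0,0,0],[0,0,0]],"slide":[[-0.15,0.94,0.3],[-0.15,0.94,0.3],[0,0,1],[0,0,1],[0,0,1],[0,0,0.9],[0,0,0.75],[0,0,0],[0,0,0],[0,0,0],[0,0,0],[0,0,0],[0,0,0],[0,0,0]],"fingers":[0,0,0,0,0,0,0,0,1,1,1,1,1,1]}'; python3 -c "
from h import *
plan(None)"
```

```text
time: 14.5
ee_pos: [0.5638, 0.0319, 0.0785]
eef_rot: [0.707, 0.707, 0.0, 0.0]
wrist_force: [-1.7, 1.2, 7.4]
width: 0.0245
ee [0.5638 0.0319 0.0785] x [-0.001  1.     0.   ] y [1.    0.001 0.001] z [ 0.001  0.    -1.   ] q [ 0.056  0.416 -0.148  1.005  0.     1.627] F [-1.7  1.2  7.4] w 0.0245 t 14.5
```

```bash
python3 -m jog '{"twist":[[0,0,0],[0,0,0],[0,0,0],[0,0,0],[0,0,0],[0,0,0],[0,0,0],[0,0,0],[0,0,0],[0,0,0]],"slide":[[0,0,-0.3],[0,0,-0.6],[0,0,-0.8],[0,0,-0.8],[0,0,-0.8],[0,0,-0.8],[0,0,-0.5],[0,0,0],[0,0,0],[0,0,0]],"fingers":[1,1,1,1,1,1,1,1,1,1]}'; python3 -c "
from h import *
a,b=[cams.read_camera(n) for n in('scene','wrist')];plan([.4225,.032,.0195])
cv2.imwrite('pics/r2.png',np.hstack([a['image'][100:400,200:560],b['image'][60:360,200:600]]))"
```

```text
time: 15.75
ee_pos: [0.563, 0.0318, 0.2148]
eef_rot: [0.707, 0.707, -0.001, -0.0]
wrist_force: [-0.6, -0.1, -0.7]
width: 0.0246
ee [0.5631 0.0318 0.2151] x [-0.001  1.    -0.   ] y [ 1.     0.001 -0.001] z [-0.001 -0.    -1.   ] q [ 0.056  0.351  0.109  1.331 -0.     1.627] F [-0.  -0.5 -1. ] w 0.0244 t 15.85
slide units [ 0.009 -4.68   6.525]
```

View pics/r2.png

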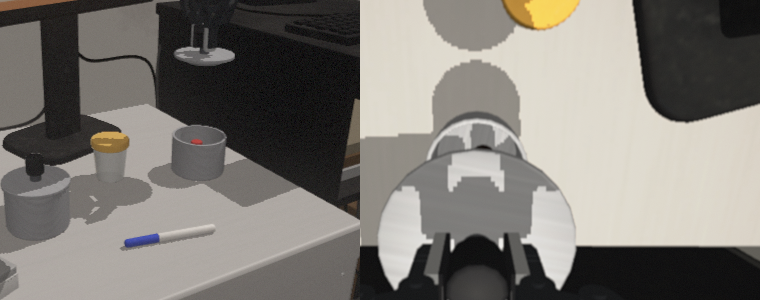

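The right canister shows a red cap (scene crop (197,142)) and the lid hangs level. I'll set the lid down 140 mm nearer.

```bash
python3 -c "
from h import *
a=cams.read_camera('scene');print('pen end',onz(a,(415,328),.008))"; python3 -m jog '{"twist":[[0,0,0],[0,0,0],[0,0,0],[0,0,0],[0,0,0],[0,0,0],[0,0,0],[0,0,0],[0,0,0],[0,0,0],[0,0,0],[0,0,0],[0,0,0],[0,0,0],[0,0,0],[0,0,0]],"slide":[[0,-0.6,0],[0,-1,0],[0,-1,0],[0,-1,0],[0,-0.7,0.3],[0,-0.37,0.7],[0,0,0.9],[0,0,1],[0,0,1],[0,0,1],[0,0,0.8],[0,0,0.4],[0,0,0.2],[0,0,0],[0,0,0],[0,0,0]],"fingers":[1,1,1,1,1,1,1,1,1,1,1,1,1,1,1,1]}'; python3 -c "
from h import *
plan([.4235,.032,.0205])
a=cams.read_camera('scene');cv2.imwrite('pics/p1.png',a['image'][150:450,200:600])"
```

```text
pen end [0.3863 0.1314 0.008 ]
time: 17.9
ee_pos: [0.4237, 0.0318, 0.0272]
eef_rot: [0.707, 0.707, 0.0, 0.0]
wrist_force: [0.4, -0.4, -1.8]
width: 0.024
ee [0.4237 0.0318 0.0272] x [-0.001  1.     0.   ] y [1.    0.001 0.001] z [ 0.001  0.    -1.   ] q [ 0.075  0.214 -0.587  0.769  0.     1.645] F [ 0.4 -0.4 -1.8] w 0.024 t 17.9
slide units [ 0.007 -0.007  0.223]
```

View pics/p1.png

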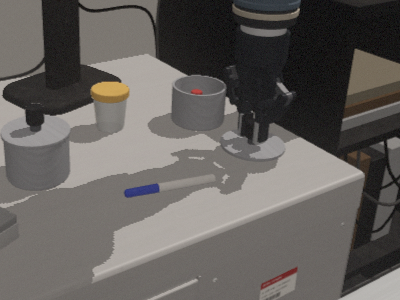

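Lid is just above the bench (crop (252,147)), clear of the pen. I'll lower it the last 6 mm, release and rise.

```bash
python3 -m jog '{"twist":[[0,0,0],[0,0,0],[0,0,0],[0,0,0]],"slide":[[0,0,0.1],[0,0,0.1],[0,0,0],[0,0,0]],"fingers":[1,1,1,1]}'; python3 -m jog '{"twist":[[0,0,0],[0,0,0],[0,0,0],[0,0,0],[0,0,0],[0,0,0],[0,0,0],[0,0,0],[0,0,0],[0,0,0],[0,0,0]],"slide":[[0,0,0],[0,0,0],[0,0,0],[0,0,0],[0,0,0],[0,0,-0.4],[0,0,-0.8],[0,0,-1],[0,0,-1],[0,0,-1],[0,0,0]],"fingers":[0,0,0,0,0,0,0,0,0,0,0]}'; python3 -c "
from h import *
plan(None)
a,b=[cams.read_camera(n) for n in('scene','wrist')]
cv2.imwrite('pics/f1.png',np.hstack([a['image'][150:450,200:560],b['image'][60:360,200:600]]))"
```

```text
time: 18.45
ee_pos: [0.4232, 0.0318, 0.0206]
eef_rot: [0.707, 0.707, -0.0, -0.0]
wrist_force: [-0.1, 0.1, -1.6]
width: 0.0247
time: 19.82
ee_pos: [0.4246, 0.0319, 0.1493]
eef_rot: [0.707, 0.707, 0.002, 0.001]
wrist_force: [0.5, 0.6, -0.4]
width: 0.0855
ee [0.4246 0.0319 0.1493] x [-0.001  1.     0.   ] y [1.    0.001 0.004] z [ 0.004  0.    -1.   ] q [ 0.075  0.092 -0.388  1.086  0.     1.645] F [ 0.5  0.6 -0.4] w 0.0855 t 19.825
```

View pics/f1.png

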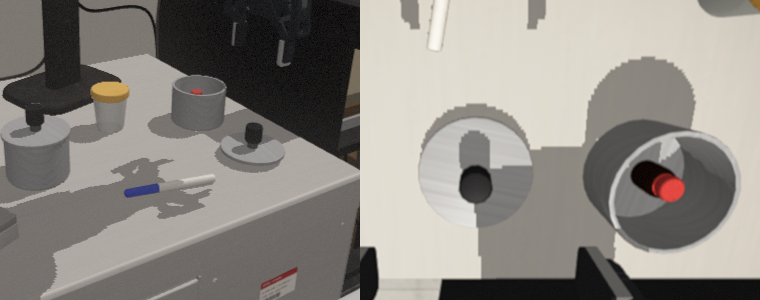

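The lid lies flat with its knob up at scene crop (252,150). The red cap stands in the open right canister (wrist crop (668,188)), and the left lid is on. Handing in.

```bash
python3 -c "
from rig import arm,observe
print(arm.sign_off(),observe()['time'])"
```

```text
the job is handed in; nothing more can be done
the job is handed in; nothing more can be done
```

The job is handed in at about 20 s of robot time, out of the 45 s allowed. `sign_off` reports no verdict.

- **Left canister:** I lifted its lid about 137 mm and both the scene and side cameras showed the blue cap. I put the lid back on. Compared with the start, it had shifted 0 px in both the scene and side views.
- **Right canister:** I lifted its lid about 137 mm and the scene camera showed the red cap. I laid the lid on the bench 140 mm in front of the canister.
- **Last check:** the final scene and wrist pictures show the right lid flat with its knob up. The red vial stands upright in the open canister, the left canister is closed, and the gripper is open and clear of everything. I judged levelness by eye and did not re-measure the red vial's position.
- **Disagreements:** my first rough estimate put the knob centres at about 0.090 m, against 0.096 m in the text. Later estimates of the knob tops gave 0.101–0.109 m, against an expected 0.109 m. The finger opening on each knob read 24–25 mm, against the stated 26 mm. Neither affected the grasps.

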